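# Level the balance under an ore specimen

### The job

The reddish ore specimen on the left pan of the balance weighs 150 g. Stand the 100 g and the 50 g brass weights (the middle-sized and the smallest of the three) upright, side by side, on the empty right pan so that the two pans come level. Leave the largest weight, 200 g, standing on the table where it is and the specimen on its pan.

Things in the scene. Friction and masses are not known exactly. Their poses are not given: they have to be found in the camera images.
- weight_50: brass laboratory weight of 50 g, the smallest of three of the same form: an upright cylinder 18 mm in diameter and 20 mm high with a narrower round knob on top, 33 mm high over all; stands loose on the table in front of the balance, in any order among the three. Origin: centre of its underside; z up its axis.
- weight_100: brass laboratory weight of 100 g, the middle-sized of three of the same form: an upright cylinder 23 mm in diameter and 25 mm high with a narrower round knob on top, 42 mm high over all; stands loose on the table in front of the balance, in any order among the three. Origin: centre of its underside; z up its axis.
- weight_200: brass laboratory weight of 200 g, the largest of three of the same form: an upright cylinder 29 mm in diameter and 31 mm high with a narrower round knob on top, 53 mm high over all; stands loose on the table in front of the balance, in any order among the three. Origin: centre of its underside; z up its axis. It stays there.
- balance: two-pan balance fixed on the table: grey base 110 x 300 mm, pointer and dial in the middle, two round steel pans on top, 240 mm apart. The pans only move straight up and down, opposite to each other, always horizontal, and yield to a fraction of a newton. Origin: centre of the base's underside; x away from the robot, y along the beam to the left pan (it may be turned a little), z up.
- pan_weights_floor (a point): centre of the flat upper face of the empty right pan (-y). Pan 140 mm in diameter, flat inside 126 mm across, lip 4 mm high above the flat. Face 104 mm above the table at the start, 92 mm when level, 80 mm at the lower stop; with only the 100 g weight on it the pan still stays at the top. Axes as for the balance.
- pan_specimen_floor (a point): centre of the flat upper face of the left pan (+y), of the same form, with the ore specimen lying in its middle; 80 mm above the table at the start. Axes as for the balance.
- ore_specimen: the reddish brown, green-stained ore specimen, 150 g, 44 x 62 x 40 mm, lying on the left pan; it stays there. Origin: centre of its underside.
There are look-alikes about, which are no part of the job. Leave any grey look-alike of the weight_50 alone.

How it is judged:
By the outcome, as a careful person would: the job done as asked, in the order asked, and still so for the second after the job is handed in, with the robot touching nothing.
It also fails if it takes over 61 s, if anything falls off the work surface, if the arm or the gripper's body presses on something with over 40 N, if the wrist force passes 120 N, or if a joint passes its speed limit or range.

### The arm

A 6-joint arm with a two-finger parallel gripper is mounted at the origin on a cart in front of the work surface, level with it; the furniture and walls round the work are solid. World frame = base frame: x ahead of the robot, y to its left, z up, the work surface at z = 0. Lengths are in mm, angles in rad, forces in N, time in s.
With the tool pointing down it reaches from about 350 to 875 mm from the base axis. Payload 4.2 kg.
Tool frame: the origin (TCP) lies at the very end of the fingers, on their centre line; the grasp point (between the pads) lies 19 mm behind it (arm.grasp_offset is the distance from the TCP to the grasp point, in mm); z points along the fingers, y is the direction in which the jaws open and shut (so a half turn about z gives the same grasp; the last joint's range is limited). The gripper opens to 85 mm and grips with 20 to 120 N. Pads are 22 mm wide; open, the fingers measure 114 mm over their backs; the gripper's body (76 mm by 85 mm) begins 54 mm behind the grasp point. The pads swing forward as they close: fully open they stand 13 mm farther back than shut.
Start: joints at [1.375, 0.385, 0.008, 0, -1.194, -0.259], TCP at [274.518, 561.461, 198.512] pointing down, gripper open.
Joint ranges: [-3.14, 3.14], [-1.21, 2.06], [-1.07, 1.41], [-3.16, 2.05], [-2.99, -0.16], [-3.1, 3.1]. Speed limits (rad/s): [2.79, 2.79, 3.14, 3.14, 3.14, 3.14].

### API

Orientations are given as a unit quaternion [x, y, z, w].
In Python, from bench import arm gives the robot as it stands.
- The arm moves only by the tool arm_command, never from a script. Its argument "commands" is one flat list of numbers, 4 for each row, row after row: the shift along the tool's x, y, z in m, then the turn about the tool's z in degrees. In form: [tx, ty, tz, roll, tx, ty, tz, roll, ...]. A call has exactly 5 rows; each row shifts and turns the pose as measured when the row begins, along the tool's axes as they then stand; what a row does not reach is not made up. A row lasts 1/10 s, in which the tool goes at most 50 mm and 8.59 degrees, less where a joint would pass 70% of its speed; a pose out of reach is approached as far as the arm can. A call with a gripper value outside its range is refused whole. "jaw" is the opening, from 0 (shut) to 1 (fully open), set as the call begins (left out, the last holds). The fingers move at their own pace and stop on an object; the grip force is fixed at half the most. Time passes only in rows, so rows that do not move let the fingers close, or fill a call up. It gives the time, the measured TCP pose, the force and the opening at its end, in the units of the state.
- arm.read_state(): the state, without advancing time (a new reading comes with each control period).
- arm.get_image(name): name is "scene" or "top" or "wrist"; returns the picture (384x512x3 uint8, red, green, blue); there is no depth.
- arm.camera_info(name): a dict with "camera_matrix" (3x3 intrinsics, pixels), "world_from_camera" (4x4, takes a point from camera to world coordinates). Camera axes: x right, y down, z forward; pixel columns grow to the right and rows downward; lengths in mm; the calibration is good to about 2 mm. A picture is of the moment at which its call begins: read the wrist's pose just before it. camera_info takes no time and is no camera call; for the wrist camera it gives the pose at the moment of the call.
- arm.job_done(): hands the job in, once; it reports no verdict.
Trained networks look in the newest picture that a camera, given by its name, has taken for a name from the list of things; names that differ only in an ending like _2 or _b are one class to them, and where a whole thing is asked for, a point or a joint stands for the part that bears it (a point fixed in the world has none). Each returns a list of dicts, best first, with "confidence" (0 to 1); they miss things now and then, are a little off and sometimes report something else, mostly with a low value. They report only what shows in the picture. A call takes as long as a camera call. They do not tell look-alikes from the thing itself.
- arm.regions_of(camera, target): "mask" (384x512 bool, what is visible of it).
- arm.place_of(camera, target): "centre" ([x, y, z] in mm, in the coordinates of the camera as it stood for that picture, good to about 4 mm: a listed point, or the origin of a listed thing).
The state is a dict: "clock": time; "joints": joint angles; "joint_vel": joint speeds; "joint_efforts": joint torques, N m; "position": TCP position; "ee_rot": TCP orientation; "contact_force": force on the tool from outside, world axes, zero at the start; "wrist_torque": the same for the moment, N m; "gripper_width": finger opening in mm.
Only numpy, scipy, OpenCV 4.12 (cv2) and the standard library are available. Lean on these libraries where they do the work, as an engineer would, in place of code of your own. Each camera call takes 0.05 s, during which the arm holds its last target.

## Working session

There is one attempt and no reset: what is moved stays moved. The work goes in short steps, Python scripts to look and compute and a tool call to move; the robot and the scene stay as the last step left them, time stands still between calls to the robot, and variables do not carry over. Pictures are saved under pics/ and viewed, and the job is handed in when it is done.

Besides the shell and the picture viewer there is one more tool, called after "Request:" by a JSON object that holds its "name" and its "arguments", one argument or row to a line. arm_command: Moves the arm, as the interface text tells. Its arguments: {"type":"object","properties":{"commands":{"type":"array"},"jaw":{"type":"number"}},"required":["commands"]}

```bash
mkdir -p pics; ls; cat > h.py <<'E'
from bench import arm
import numpy as np, cv2
def save(img,n): cv2.imwrite('pics/'+n,cv2.cvtColor(img,cv2.COLOR_RGB2BGR))
def toworld(cam,p):
    T=np.array(arm.camera_info(cam)["world_from_camera"]); return (T@np.r_[p,1])[:3]
def ray(cam,u,v,z,T=None):
    c=arm.camera_info(cam);K=np.array(c["camera_matrix"]);T=np.array(c["world_from_camera"])
    d=T[:3,:3]@np.linalg.inv(K)@[u,v,1];o=T[:3,3];return o+d*(z-o[2])/d[2]
def proj(cam,p):
    c=arm.camera_info(cam);K=np.array(c["camera_matrix"]);T=np.linalg.inv(np.array(c["world_from_camera"]))
    q=K@(T@np.r_[p,1])[:3];return q[:2]/q[2]
E
python3 - <<'E'
from h import *
s=arm.read_state();print(s['clock'],s['position'],s['ee_rot'],s['gripper_width'])
for c in ("scene","top"):
    save(arm.get_image(c),c+"0.png")
    for n in ("weight_50","weight_100","weight_200","pan_weights_floor","balance","pan_specimen_floor"):
        for r in arm.place_of(c,n)[:4]: print(c,n,round(r['confidence'],2),toworld(c,r['centre']).round(1),proj(c,toworld(c,r['centre'])).round())
print(arm.read_state()['clock'])
E
```

```text
pics
0.0 [274.24395107 560.88313362 197.42196664] [ 9.74231078e-01 -2.25549605e-01 -1.95427934e-04  1.06957976e-03] 85.59153776218304
scene weight_50 0.63 [449.7 232.4  -2.9] [225. 262.]
scene weight_50 0.63 [465.6  29.4  -2.8] [296. 221.]
scene weight_50 0.63 [ 4.425e+02  1.246e+02 -1.000e-01] [270. 242.]
scene weight_50 0.54 [458.5 283.4   4.3] [201. 267.]
scene weight_100 0.63 [449.7 232.4  -2.9] [225. 262.]
scene weight_100 0.63 [465.6  29.4  -2.8] [296. 221.]
scene weight_100 0.63 [ 4.425e+02  1.246e+02 -1.000e-01] [270. 242.]
scene weight_100 0.54 [458.5 283.4   4.3] [201. 267.]
scene weight_200 0.63 [449.7 232.4  -2.9] [225. 262.]
scene weight_200 0.63 [465.6  29.4  -2.8] [296. 221.]
scene weight_200 0.63 [ 4.425e+02  1.246e+02 -1.000e-01] [270. 242.]
scene weight_200 0.54 [458.5 283.4   4.3] [201. 267.]
scene pan_weights_floor 0.63 [632.4 -59.2 102.8] [281. 143.]
scene balance 0.94 [6.458e+02 6.200e+01 2.000e-01] [240. 190.]
scene pan_specimen_floor 0.63 [654.6 170.9  80.1] [198. 175.]
top weight_50 0.54 [438.7 118.8  -2.3] [245. 235.]
top weight_50 0.48 [454.9 232.7  -1.1] [198. 229.]
top weight_50 0.46 [461.8  27.9  -2.6] [282. 226.]
top weight_50 0.45 [384.6 215.8  -2. ] [205. 258.]
top weight_100 0.54 [438.7 118.8  -2.3] [245. 235.]
top weight_100 0.48 [454.9 232.7  -1.1] [198. 229.]
top weight_100 0.46 [461.8  27.9  -2.6] [282. 226.]
top weight_100 0.45 [384.6 215.8  -2. ] [205. 258.]
top weight_200 0.54 [438.7 118.8  -2.3] [245. 235.]
top weight_200 0.48 [454.9 232.7  -1.1] [198. 229.]
top weight_200 0.46 [461.8  27.9  -2.6] [282. 226.]
top weight_200 0.45 [384.6 215.8  -2. ] [205. 258.]
top pan_weights_floor 0.75 [634.9 -62.  105.5] [326. 147.]
top balance 0.67 [645.1  56.5  -3.6] [270. 153.]
top pan_specimen_floor 0.78 [659.8 175.7  79.9] [221. 139.]
0.7
```

```bash
python3 - <<'E'
from h import *
a=cv2.imread('pics/scene0.png');b=cv2.imread('pics/top0.png')
cv2.imwrite('pics/c1.png',cv2.resize(a[120:320,120:360],None,fx=3,fy=3,interpolation=2))
cv2.imwrite('pics/c2.png',cv2.resize(b[100:300,150:390],None,fx=3,fy=3,interpolation=2))
E
```

```text
(no output)
```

View pics/c1.png

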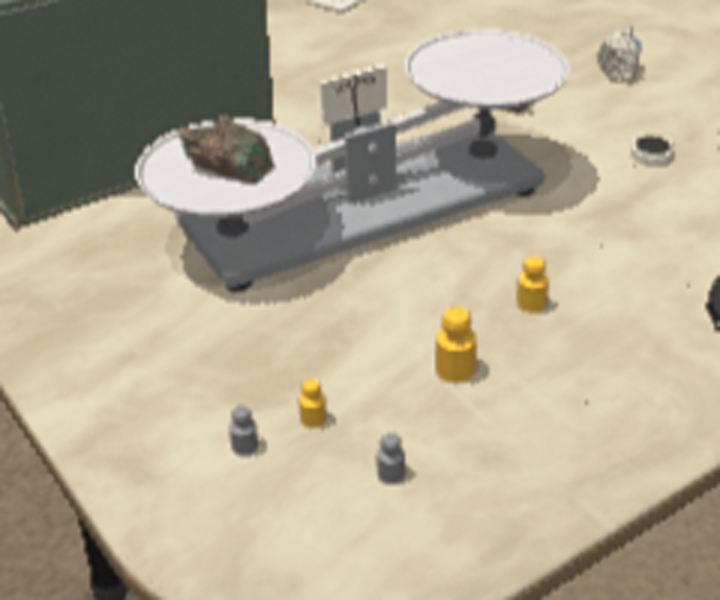

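View pics/c2.png

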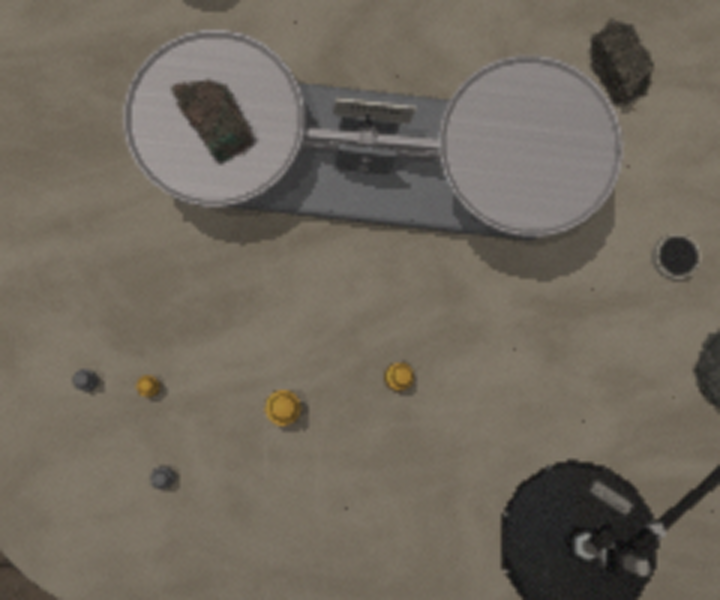

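View pics/scene0.png

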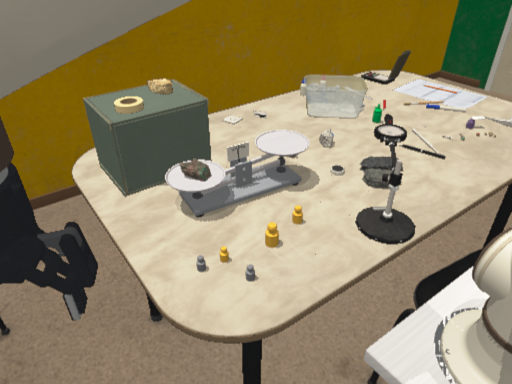

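```bash
python3 - <<'E'
from h import *
print(ray('top',343,280,0),ray('top',345,282,0),ray('scene',385,222,0))
# vertical over base: height for lens in scene
b=ray('scene',385,222,0)
for z in (100,150,200,250,300): print(z,proj('scene',[b[0],b[1],z]),proj('top',[b[0],b[1],z]))
print(ray('scene',97,90,150)); 
T=np.array(arm.camera_info('scene')["world_from_camera"]);print(T[:3,3]);T=np.array(arm.camera_info('top')["world_from_camera"]);print(T[:3,3])
for z in (0,150):print([ray('scene',*p,z).round() for p in ((128,187),(210,155),(97,90+0))])
# refine weights by mask centroid
for cam in('top','scene'):
  im=arm.get_image(cam);hsv=cv2.cvtColor(im,cv2.COLOR_RGB2HSV)
  m=((hsv[...,1]>170)&(hsv[...,2]>110)&(hsv[...,0]>15)&(hsv[...,0]<30)).astype(np.uint8)
  n,l,st,c=cv2.connectedComponentsWithStats(m)
  for i in range(1,n):
    if st[i,4]>15 and st[i,4]<2000: print(cam,st[i],c[i],ray(cam,*c[i],18).round(1))
E
```

```text
[ 331.3147018  -120.92370016    0.        ] [ 326.54035312 -125.70318052    0.        ] [ 339.84302891 -128.77879279    0.        ]
100 [393.42993434 185.1256247 ] [358.81148529 280.88528263]
150 [398.07239957 164.81846711] [366.39545695 283.54483599]
200 [403.03975295 143.0901777 ] [375.02296945 286.5703391 ]
250 [408.36733551 119.78616717] [384.92531982 290.04290339]
300 [414.09580691  94.72858121] [396.40761306 294.06952334]
[1163.10418286  226.078553    150.        ]
[-63.50295249 533.40087887 564.05107748]
[428.46148321 128.07651525 929.51993745]
[array([828., 288.,   0.]), array([851.,  28.,   0.]), array([1607.,  115.,    0.])]
[array([591., 353., 150.]), array([608., 162., 150.]), array([1163.,  226.,  150.])]
scene [293 206   9  17 122] [297.26229508 214.74590164] [461.6  30.5  18. ]
scene [266 223  12  24 237] [271.48523207 235.10126582] [440.2 121.6  18. ]
scene [220 247   8  15  86] [223.77906977 254.36046512] [449.9 234.9  18. ]
```

View pics/top0.png

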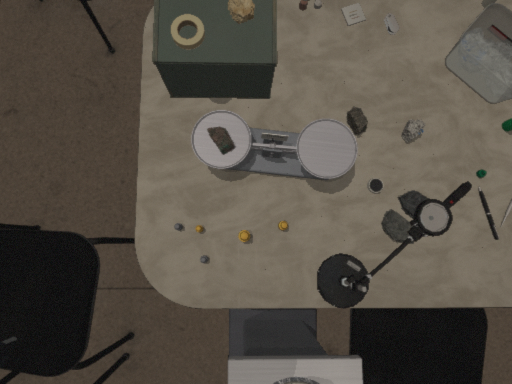

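```bash
cat >> h.py <<'E'
from scipy.spatial.transform import Rotation as Ro
def yaw():
    R=Ro.from_quat(arm.read_state()['ee_rot']).as_matrix(); return np.degrees(np.arctan2(R[1,0],R[0,0]))
def plan(t,rollrow=0,step=40,p=None,y=None):
    """rows to world target t from here with constant roll deg/row"""
    s=arm.read_state();p=np.array(s['position'] if p is None else p,float);y=yaw() if y is None else y
    d=np.array(t)-p;n=max(1,int(np.ceil(np.linalg.norm(d)/step)));n=5*int(np.ceil(n/5))
    print('from',p.round(1),'yaw',round(y,1),'n',n)
    if abs(rollrow)<.01: 
        a=np.radians(y);e=d/n
        print(np.r_[e[0]*np.cos(a)+e[1]*np.sin(a),e[0]*np.sin(a)-e[1]*np.cos(a),-e[2]].round(1),'mm per row'); return
    for k in range(n):
        a=np.radians(y-rollrow*k);e=d/n
        print(np.r_[e[0]*np.cos(a)+e[1]*np.sin(a),e[0]*np.sin(a)-e[1]*np.cos(a),-e[2]].round(1),end=' ')
    print()
E
python3 -c "
from h import *
plan([452,234,180],6.4)"
```

```text
from [274.5 561.5 198.6] yaw -26.1 n 10
[30.3 21.6  1.9] [32.6 18.1  1.9] [34.4 14.4  1.9] [35.8 10.4  1.9] [36.7  6.4  1.9] [37.2  2.3  1.9] [37.2 -1.9  1.9] [36.8 -6.   1.9] [ 35.9 -10.1   1.9] [ 34.5 -14.    1.9]
```

Request:
{"name": "arm_command", "arguments": {
  "commands": [0.0303,0.0216,0.002,6.4,0.0326,0.0181,0.002,6.4,0.0344,0.0144,0.002,6.4,0.0358,0.0104,0.002,6.4,0.0367,0.0064,0.002,6.4],
  "jaw": 0.5
}}

```text
clock: 1.3
position: [363.2, 396.3, 187.5]
ee_rot: [0.871, -0.491, 0.0, -0.001]
contact_force: [0.1, 0.7, -0.4]
gripper_width: 42.7
```

Request:
{"name": "arm_command", "arguments": {
  "commands": [0.0372,0.0023,0.002,6.4,0.0372,-0.0019,0.002,6.4,0.0368,-0.006,0.002,6.4,0.0359,-0.0101,0.002,6.4,0.0345,-0.014,0.002,6.4]
}}

```text
clock: 1.8
position: [450.8, 223.7, 178.3]
ee_rot: [-0.694, 0.72, 0.0, 0.003]
contact_force: [0.3, 0.1, -0.8]
gripper_width: 42.9
```

```bash
python3 -c "
from h import *
s=arm.read_state();print(s['clock'],s['joints'],s['gripper_width'])
save(arm.get_image('wrist'),'w1.png')
for r in arm.place_of('wrist','weight_50'): print(r['confidence'],toworld('wrist',r['centre']).round(1),proj('wrist',toworld('wrist',r['centre'])).round())
print(arm.camera_info('wrist'))
plan([452,234,180])"
```

```text
1.8 [ 7.83395691e-01  1.91489308e-01 -3.19502736e-01 -4.47703535e-04
 -1.05419416e+00 -8.20264533e-01] 42.902338427727464
0.92 [439.2 119.4   1.4] [262.  58.]
0.75 [462.6 278.    1.5] [245. 212.]
0.6 [385.8 213.5  -2.4] [315. 151.]
0.59 [455.4 234.4   2.8] [250. 173.]
{'camera_matrix': array([[337.1552446 ,   0.        , 252.3636419 ],
       [  0.        , 337.1552446 , 187.84052577],
       [  0.        ,   0.        ,   1.        ]]), 'world_from_camera': array([[-9.99239099e-01,  3.67624424e-02,  1.30286474e-02,
         4.49039346e+02],
       [ 3.89060976e-02,  9.63019006e-01,  2.66609660e-01,
         1.53633629e+02],
       [-2.74561286e-03,  2.66913690e-01, -9.63716527e-01,
         3.53183531e+02],
       [ 0.00000000e+00,  0.00000000e+00,  0.00000000e+00,
         1.00000000e+00]])}
from [451.1 221.6 177.9] yaw -92.3 n 5
[-2.5 -0.1 -0.4] mm per row
```

View pics/w1.png

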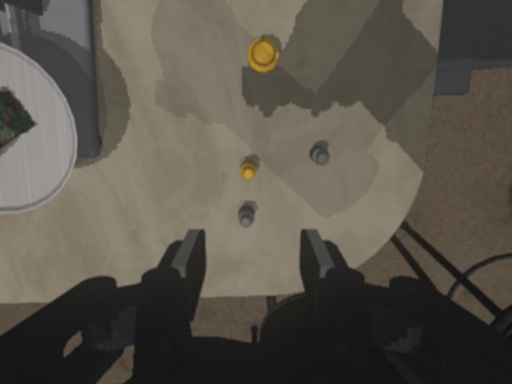

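```bash
python3 -c "
from h import *
a=cv2.imread('pics/w1.png');cv2.imwrite('pics/w1c.png',cv2.resize(a[130:240,190:350],None,fx=5,fy=5,interpolation=2))
h=cv2.cvtColor(a,cv2.COLOR_BGR2HSV);m=((h[...,1]>150)&(h[...,2]>90)).astype(np.uint8)
n,l,st,c=cv2.connectedComponentsWithStats(m)
for i in range(1,n):
  if 15<st[i,4]<3000: print(st[i],c[i],ray('wrist',*c[i],16).round(1))
for z,p in ((33,[452,234,33]),(0,[452,234,0])): print(proj('wrist',p))
"
```

```text
[248  39  31  34 812] [262.45566502  55.57758621] [439.2 118.9  16. ]
[241 163  15  16 172] [247.88953488 170.90116279] [457.5 228.8  16. ]
[253.43369288 179.71055607]
[253.4240685 172.2177243]
```

View pics/w1c.png

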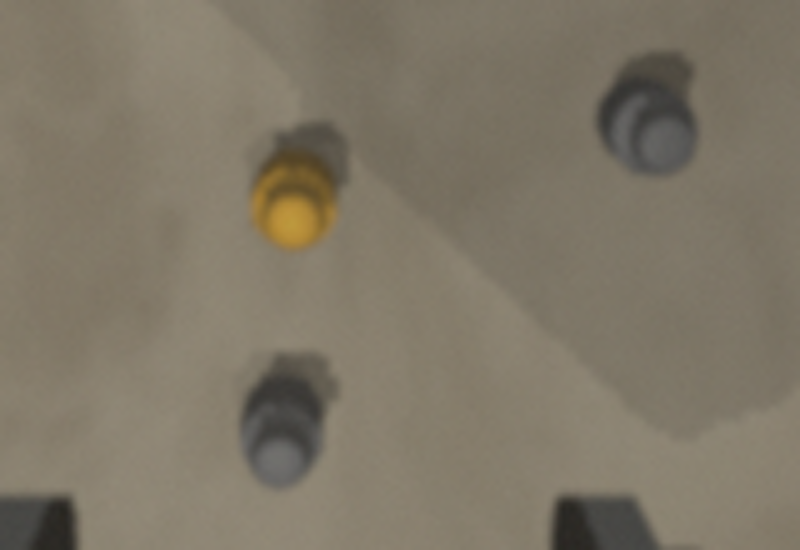

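```bash
python3 -c "
from h import *
plan([455.5,231,85])"
```

```text
from [451.1 221.6 177.9] yaw -92.3 n 5
[-1.9 -0.8 18.6] mm per row
```

Request:
{"name": "arm_command", "arguments": {
  "commands": [-0.002,-0.001,0.0186,0,-0.002,-0.001,0.0186,0,-0.002,-0.001,0.0186,0,-0.002,-0.001,0.0186,0,-0.002,-0.001,0.0186,0]
}}

```text
clock: 2.4
position: [460.3, 234.7, 86.7]
ee_rot: [-0.694, 0.72, -0.0, 0.008]
contact_force: [0.3, 0.6, 0.0]
gripper_width: 42.5
```

```bash
cat > look.py <<'E'
from h import *
import sys
zz=float(sys.argv[2])
print(arm.read_state()['clock'])
im=arm.get_image('wrist');save(im,sys.argv[1])
h=cv2.cvtColor(im,cv2.COLOR_RGB2HSV);m=((h[...,1]>150)&(h[...,2]>90)).astype(np.uint8)
n,l,st,c=cv2.connectedComponentsWithStats(m)
for i in range(1,n):
  if 30<st[i,4]<9000: print(st[i],c[i],ray('wrist',*c[i],zz).round(1))
for r in arm.place_of('wrist','weight_50'): print(r['confidence'],toworld('wrist',r['centre']).round(1),proj('wrist',toworld('wrist',r['centre'])).round())
print(arm.read_state()['position'],yaw())
E
python3 look.py w2.png 16
```

```text
2.4
[ 260    0   45   48 1626] [280.81303813  20.400369  ] [437.1 119.9  16. ]
[249 171  22  23 326] [258.51840491 182.69018405] [455.4 229.2  16. ]
0.78 [439.  118.6  -1.5] [277.  24.]
0.77 [385.2 213.8  -5.5] [346. 154.]
0.73 [457.4 276.8  -2.3] [258. 232.]
0.71 [455.2 235.6   0.9] [259. 185.]
[458.69980312 233.37951524  84.91606269] -92.20382979580467
```

View pics/w2.png

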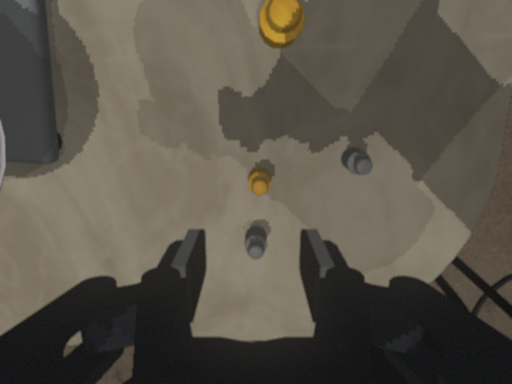

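```bash
python3 -c "
from h import *
print(proj('wrist',arm.read_state()['position']))
plan([455.5,231.5,30])"
```

```text
[254.3505676  221.73167264]
from [458.7 233.4  84.9] yaw -92.2 n 5
[ 0.4  0.6 11. ] mm per row
```

Request:
{"name": "arm_command", "arguments": {
  "commands": [0.0004,0.0006,0.011,0,0.0004,0.0006,0.011,0,0.0004,0.0006,0.011,0,0.0004,0.0006,0.011,0,0.0004,0.0006,0.011,0]
}}

```text
clock: 3.0
position: [458.0, 234.6, 30.0]
ee_rot: [-0.694, 0.72, -0.0, 0.009]
contact_force: [-0.4, -1.0, -1.0]
gripper_width: 42.8
```

```bash
python3 look.py w3.png 16; python3 -c "
from h import *
print(arm.read_state()['joints'])
plan([455.5,231.5,4])"
```

```text
3.0
[ 257    0   58   35 1438] [282.81502086  13.07858136] [438.8 126.8  16. ]
[243 194  28  31 580] [255.66034483 209.04310345] [455.9 230.4  16. ]
0.96 [440.3 121.8   0.6] [278.  10.]
0.9 [384.1 214.3  -4. ] [369. 170.]
0.74 [461.4 280.   -0.7] [250. 270.]
0.58 [456.4 234.9   0.6] [255. 207.]
[456.8857603  233.59506284  28.97413365] -92.0701358345133
[ 0.78972464  0.38675435 -0.49078564  0.00097037 -0.67868441 -0.82665941]
from [456.9 233.6  29. ] yaw -92.1 n 5
[0.4 0.3 5. ] mm per row
```

View pics/w3.png

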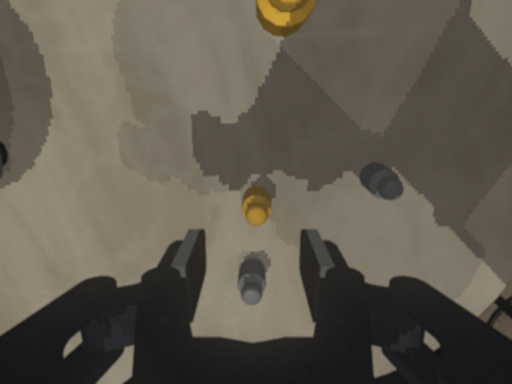

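Request:
{"name": "arm_command", "arguments": {
  "commands": [0.0006,0.0003,0.005,0,0.0006,0.0003,0.005,0,0.0006,0.0003,0.005,0,0.0006,0.0001,0.005,0,0.0004,0,0.005,0]
}}

```text
clock: 3.6
position: [457.4, 232.1, 3.9]
ee_rot: [-0.694, 0.72, -0.0, 0.01]
contact_force: [0.4, 0.0, -0.1]
gripper_width: 42.6
```

```bash
python3 look.py w4.png 16; python3 -c "
from h import *
s=arm.read_state();print(proj('wrist',s['position']),s['contact_force'])
plan([456,231.5,4])"
```

```text
3.6
[ 256    0   66   32 1368] [284.27339181  11.29166667] [440.3 129.2  16. ]
[239 214  33  37 787] [254.85006353 231.83735705] [456.5 232.   16. ]
0.82 [383.4 214.1  -2. ] [387. 185.]
0.8 [440.1 121.3  -0. ] [282.   1.]
0.75 [4.585e+02 2.332e+02 2.000e-01] [252. 222.]
0.62 [460.4 279.2   0.8] [251. 294.]
[456.90751512 231.60333201   3.36816767] -92.04618619748472
[254.3412616  221.75894218] [-0.38144284  0.03934888 -0.00884846]
from [456.9 231.6   3.4] yaw -92.0 n 5
[ 0.   0.2 -0.1] mm per row
```

View pics/w4.png

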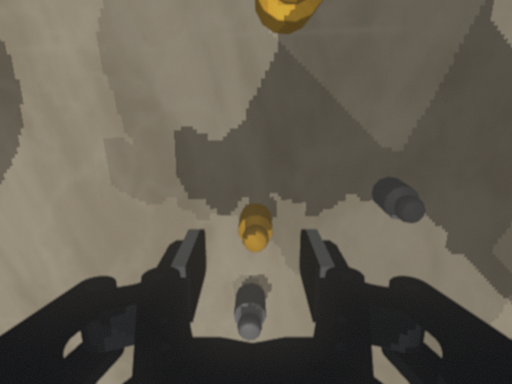

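Request:
{"name": "arm_command", "arguments": {
  "commands": [0,0,0,0,0,0,0,0,0,0,0,0,0,0,0,0,0,0,0,0],
  "jaw": 0
}}

```text
clock: 4.2
position: [457.4, 232.1, 3.9]
ee_rot: [-0.694, 0.72, -0.0, 0.009]
contact_force: [0.0, 0.4, 0.3]
gripper_width: -0.1
```

```bash
python3 look.py w5.png 16; python3 -c "
from h import *
s=arm.read_state();print(s['contact_force'],s['gripper_width'])"
```

```text
4.2
[ 256    0   66   32 1382] [284.39290883  11.39652677] [440.8 129.6  16. ]
[240 214  31  21 285] [255.86315789 221.01403509] [456.4 226.9  16. ]
0.76 [387.7 213.2  -3.5] [379. 182.]
0.56 [441.9 120.4   0.8] [279.  -3.]
[457.43479663 232.04637631   3.89503112] -92.03166818828319
[-0.0394174   0.46854882  0.68131675] -0.1364427602012145
```

View pics/w5.png

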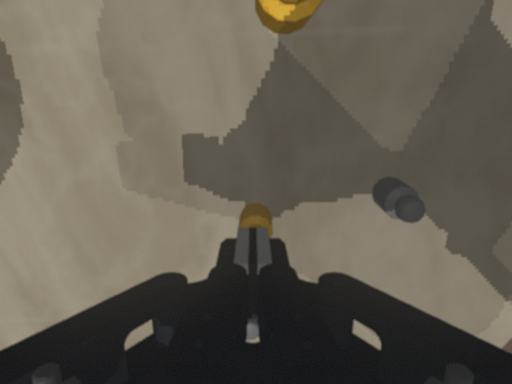

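```bash
python3 -c "
from h import *
im=arm.get_image('scene');save(im,'s1.png')
p=arm.read_state()['position'];q=proj('scene',p);print(p,q)
x,y=q.astype(int);c=im[y-90:y+50,x-90:x+90].copy()
cv2.imwrite('pics/s1c.png',cv2.cvtColor(cv2.resize(c,None,fx=4,fy=4,interpolation=2),4))
"
```

```text
[457.38398616 232.03189568   3.86898493] [223.29258366 256.92671581]
```

View pics/s1c.png

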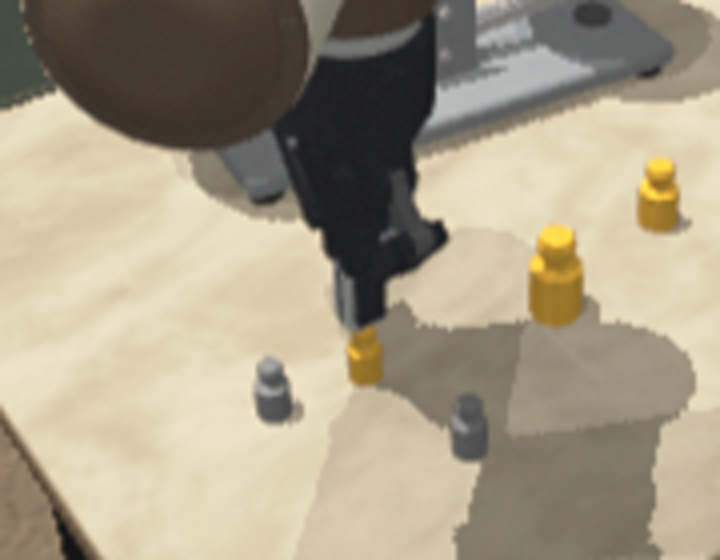

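```bash
python3 -c "
from h import *
print(arm.grasp_offset, [a for a in dir(arm) if a[0]!='_'])
for z in (0,15,20,25,30,35,40): print(z,proj('scene',[457,232,z]),proj('scene',[450,221,z]),proj('wrist',[457.4,221,z]),proj('wrist',[457.4,243,z]))
s=arm.read_state();print(s['joints'])
"
```

```text
18.700000000000003 ['IKError', 'camera_info', 'get_image', 'grasp_offset', 'job_done', 'place_of', 'read_state', 'regions_of']
0 [223.49473514 258.43226738] [229.91149267 258.13322489] [253.73068925 200.71862232] [255.03640982 237.08704721]
15 [223.15489415 252.93757623] [229.63873448 252.63993964] [253.44316739 209.85296317] [254.86355027 248.83542058]
20 [223.0400346  251.08047896] [229.54654864 250.7833386 ] [253.33639401 213.2450688 ] [254.79958596 253.1827452 ]
25 [222.92437163 249.21039165] [229.45371851 248.91376176] [253.2233519  216.83632667] [254.73200045 257.77618424]
30 [222.80789678 247.32717754] [229.36023732 247.0310726 ] [253.10347232 220.64480569] [254.66047727 262.63724638]
35 [222.69060147 245.43069793] [229.26609818 245.13513269] [252.97611556 224.69082877] [254.58466197 267.79002179]
40 [222.572477   243.52081215] [229.17129414 243.22580166] [252.84055955 228.9973356 ] [254.50415625 273.26158141]
[ 0.78704625  0.42478725 -0.51734561  0.00185611 -0.6101112  -0.82411323]
```

Request:
{"name": "arm_command", "arguments": {
  "commands": [0,0,0,0,0,0,0,0,0,0,0,0,0,0,0,0,0,0,0,0],
  "jaw": 0.5
}}

```text
clock: 4.85
position: [457.4, 232.0, 3.9]
ee_rot: [-0.694, 0.72, -0.0, 0.009]
contact_force: [-0.1, -0.6, 0.4]
gripper_width: 42.6
```

Request:
{"name": "arm_command", "arguments": {
  "commands": [0.0,0.0002,0.0055,0,0,0.0002,0.0055,0,0,0.0001,0.0055,0,0,0,0.0055,0,0,0,0.0055,0]
}}

```text
clock: 5.35
position: [457.4, 232.5, -25.6]
ee_rot: [-0.694, 0.72, -0.0, 0.01]
contact_force: [0.0, 0.1, 0.5]
gripper_width: 42.7
```

```bash
cat > sc.py <<'E'
from h import *
import sys
im=arm.get_image('scene');s=arm.read_state()
print(s['clock'],s['position'].round(1),yaw().round(1),s['contact_force'].round(1),s['gripper_width'])
x,y=proj('scene',s['position']+[0,0,30]).astype(int);x=min(max(x,90),420);y=min(max(y,80),320)
c=im[max(y-80,0):y+60,x-90:x+90]
cv2.imwrite('pics/'+sys.argv[1],cv2.cvtColor(cv2.resize(c,None,fx=4,fy=4,interpolation=2),4))
E
python3 sc.py s2.png
```

```text
5.4 [456.8 232.1 -26.5] -92.0 [-0.5  0.  -0.5] 42.80583375149923
```

View pics/s2.png

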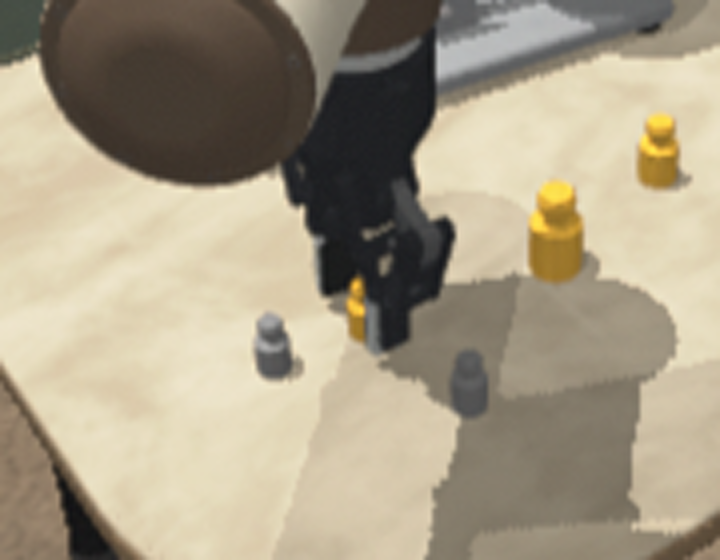

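Request:
{"name": "arm_command", "arguments": {
  "commands": [0,0,0,0,0,0,0,0,0,0,0,0,0,0,0,0,0,0,0,0],
  "jaw": 0
}}

```text
clock: 5.9
position: [456.8, 232.0, -26.7]
ee_rot: [-0.694, 0.72, -0.0, 0.008]
contact_force: [-1.0, 0.3, -1.2]
gripper_width: 15.4
```

```bash
python3 sc.py s3.png; python3 look.py w6.png 0
```

```text
5.95 [456.8 232.  -26.7] -92.0 [ 0.2 -0.5  0.3] 15.375668174328087
5.95
[259   0  61  21 883] [288.12231031   7.93318233] [439.9 131.3   0. ]
[ 235  226   36   62 1737] [252.07081174 256.75705239] [458.  239.5   0. ]
0.96 [456.7 238.8   1.2] [255. 257.]
0.87 [460.1 278.2  -1.8] [251. 322.]
0.73 [384.7 215.   -1.5] [408. 203.]
[456.81996253 232.00721354 -26.73204733] -92.04120217909922
```

View pics/s3.png

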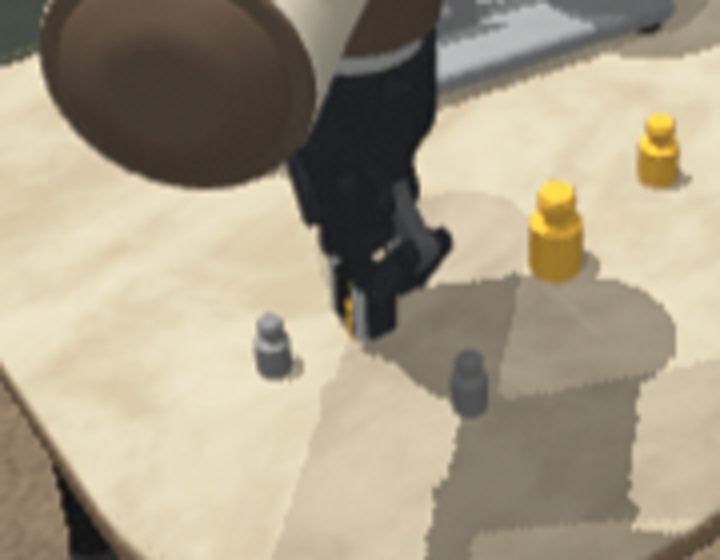

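View pics/w6.png

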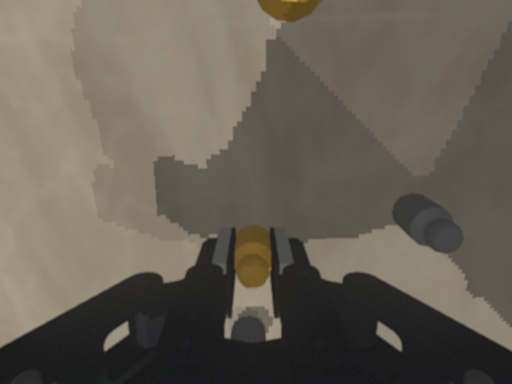

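Request:
{"name": "arm_command", "arguments": {
  "commands": [0,0,-0.01,0,0,0,-0.03,0,0,0,-0.045,0,0,0,-0.045,0,0,0,-0.045,0]
}}

```text
clock: 6.55
position: [450.8, 226.6, 149.8]
ee_rot: [-0.694, 0.72, -0.0, -0.0]
contact_force: [0.7, 1.2, -1.1]
gripper_width: 15.4
```

```bash
python3 sc.py s4.png; python3 -c "
from h import *
for z in (100,130,160): print(proj('scene',[650,57,z]))
plan([480,-40,150])"
```

```text
6.6 [455.7 229.6 158.7] -92.0 [2.1 0.9 5.5] 15.18961834072245
[239.65603424 154.03574567]
[239.36737374 142.95335698]
[239.06840486 131.47520448]
from [455.7 229.6 158.7] yaw -92.0 n 10
[26.9 -3.3  0.9] mm per row
```

View pics/s4.png

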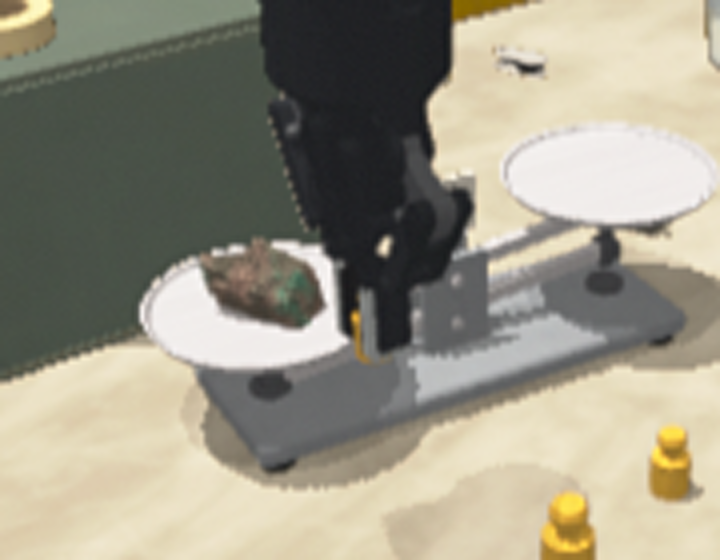

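Request:
{"name": "arm_command", "arguments": {
  "commands": [0.027,-0.0033,0.001,0,0.027,-0.0033,0.001,0,0.027,-0.0033,0.001,0,0.027,-0.0033,0.001,0,0.027,-0.0033,0.001,0]
}}

```text
clock: 7.1
position: [470.4, 94.6, 160.5]
ee_rot: [-0.697, 0.717, -0.003, 0.017]
contact_force: [0.8, 0.1, -0.5]
gripper_width: 15.5
```

Request:
{"name": "arm_command", "arguments": {
  "commands": [0.027,-0.0033,0.001,0,0.027,-0.0033,0.001,0,0.027,-0.0033,0.001,0,0.027,-0.0033,0.001,0,0.027,-0.0033,0.001,0]
}}

```text
clock: 7.6
position: [482.4, -46.5, 155.8]
ee_rot: [-0.698, 0.716, -0.004, 0.02]
contact_force: [0.8, 0.6, 0.2]
gripper_width: 15.2
```

```bash
python3 sc.py s5.png;python3 look.py w7.png 0; python3 -c "
from h import *
for n in ('pan_weights_floor','weight_100'):
  for r in arm.place_of('wrist',n)[:4]: print(n,r['confidence'],toworld('wrist',r['centre']).round(1))
plan([636,-40,130])"
```

```text
7.65 [482.2 -49.  155.5] -91.6 [ 0.7 -1.5  0.1] 15.261003241569199
7.65
[ 235  238   37   49 1306] [252.47243492 262.74808576] [491.6  64.3   0. ]
0.6 [482.1 -40.8 184.2] [253. 256.]
0.51 [4.664e+02 2.970e+01 1.000e-01] [275. 232.]
[482.31670714 -46.57936485 155.51518078] -91.67471473133648
pan_weights_floor 0.91 [632.5 -58.4 104.4]
weight_100 0.6 [482.3 -39.5 184.2]
weight_100 0.51 [4.665e+02 3.100e+01 2.000e-01]
from [482.5 -45.3 155.6] yaw -91.5 n 5
[ -1.9 -30.7   5.1] mm per row
```

View pics/w7.png

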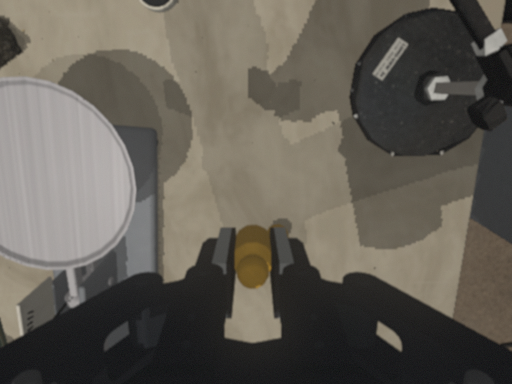

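Request:
{"name": "arm_command", "arguments": {
  "commands": [-0.0008,-0.0305,0.004,0,-0.0008,-0.0305,0.004,0,-0.0008,-0.0305,0.004,0,-0.0008,-0.0305,0.004,0,-0.0008,-0.0305,0.004,0]
}}

```text
clock: 8.35
position: [637.3, -38.9, 143.0]
ee_rot: [-0.7, 0.714, -0.004, 0.021]
contact_force: [-0.2, -0.0, -1.4]
gripper_width: 15.8
```

```bash
python3 sc.py s6.png;python3 look.py w8.png 0; python3 -c "
from h import *
R=Ro.from_quat(arm.read_state()['ee_rot']).as_matrix();print(R[:,2])
for n in ('pan_weights_floor',):
  for r in arm.place_of('wrist',n)[:4]: print(n,r['confidence'],toworld('wrist',r['centre']).round(1))
plan([635,-42,90])"
```

```text
8.4 [642.  -38.8 141.8] -91.0 [6.4 0.  1.2] 15.37859346831671
8.4
[439 229  30  26 439] [453.86332574 241.82687927] [444.4  42.1   0. ]
[236 243  35  29 278] [253.32733813 253.49280576] [645.9  55.    0. ]
[239 263  27  24 509] [252.17878193 275.03339882] [647.6  80.3   0. ]
[459 318  22  14 155] [470.51612903 322.67096774] [412.5 137.9   0. ]
0.87 [436.3 122.1   2.2] [449. 311.]
0.86 [635.8 -32.8 168.1] [255. 255.]
0.63 [460.2  25.3   2. ] [439. 227.]
[636.9690704  -39.03893595 141.71329383] -91.07840024925322
[ 0.03368244  0.02402093 -0.99914388]
pan_weights_floor 0.84 [628.3 -60.5 103.3]
pan_weights_floor 0.38 [637.7 -35.5 167.9]
from [635.9 -39.3 142.1] yaw -91.1 n 5
[ 0.6  0.2 10.4] mm per row
```

View pics/w8.png

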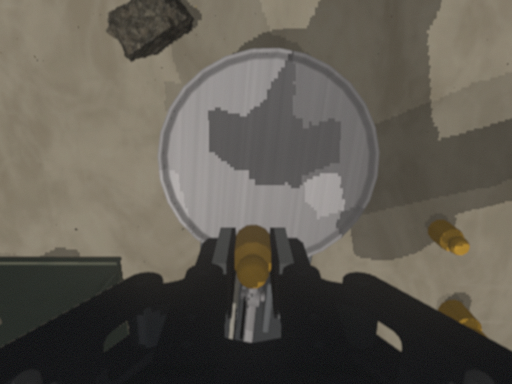

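View pics/s6.png

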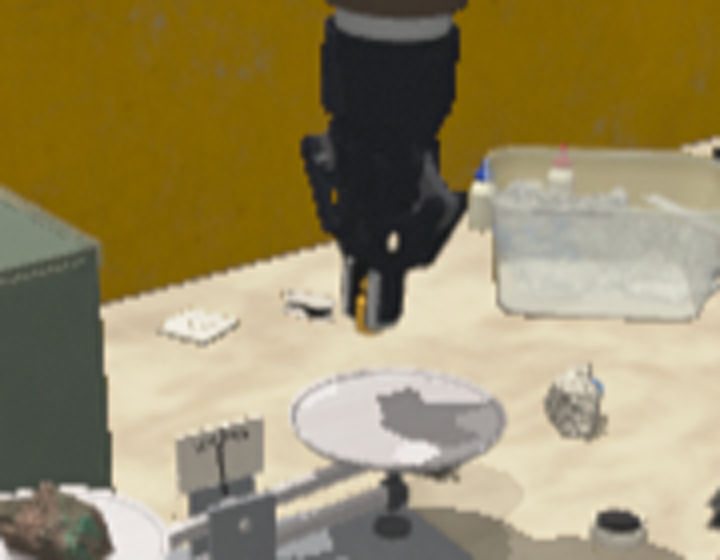

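```bash
python3 -c "
from h import *
print(ray('wrist',269,155,108), ray('top',326,149,108),ray('scene',281.5,143.5,108))
plan([633,-44.5,88])"
```

```text
[627.14526455 -69.99927472 108.        ] [630.70352297 -61.39102783 108.        ] [620.90097515 -50.28018689 108.        ]
from [635.9 -39.3 142.1] yaw -91.1 n 5
[ 1.1  0.6 10.8] mm per row
```

Request:
{"name": "arm_command", "arguments": {
  "commands": [0.001,0.0008,0.0108,0,0.001,0.0008,0.0108,0,0.001,0.0008,0.0108,0,0.001,0.0008,0.0108,0,0.001,0.0008,0.0108,0]
}}

```text
clock: 9.05
position: [630.8, -41.7, 86.4]
ee_rot: [-0.701, 0.713, -0.004, 0.022]
contact_force: [-0.6, 0.5, 0.1]
gripper_width: 15.3
```

```bash
python3 sc.py s7.png;python3 look.py w9.png 0; python3 -c "
from h import *
R=Ro.from_quat(arm.read_state()['ee_rot']).as_matrix();print(R[:,2])"
```

```text
9.1 [629.1 -41.8  84. ] -91.0 [-0.9  0.3 -2. ] 15.080855615566291
9.1
[235 242  36  29 492] [253.10569106 251.99796748] [633.7  21.    0. ]
[239 261  27  26 541] [252.09426987 273.95009242] [634.9  42.1   0. ]
[457 263  30  25 350] [468.90857143 272.46      ] [451.1  40.4   0. ]
[472 275  23  20 327] [483.02140673 284.93272171] [437.3  52.5   0. ]
0.98 [467.6  26.3   0.7] [453. 257.]
0.95 [629.3 -39.2 113.9] [255. 249.]
[630.52621106 -41.77321413  86.13179009] -90.970925561134
[ 0.03369199  0.02467477 -0.99912762]
```

View pics/w9.png

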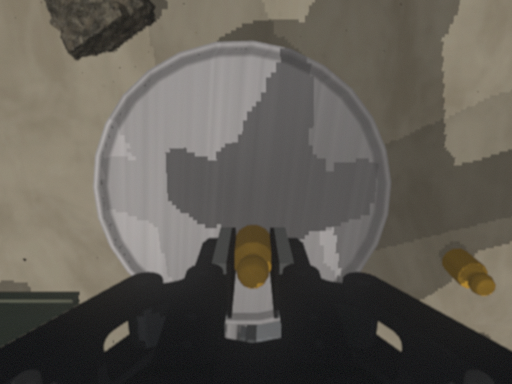

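View pics/s7.png

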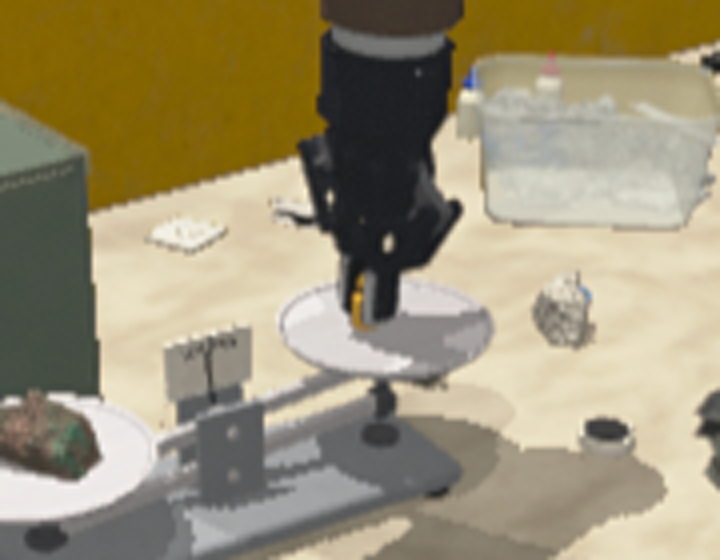

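Request:
{"name": "arm_command", "arguments": {
  "commands": [0.0005,-0.0003,0.002,0,0.0008,-0.0003,0.002,0,0.0008,-0.0003,0.002,0,0.0008,-0.0003,0.002,0,0.0005,0,0.001,0]
}}

```text
clock: 9.7
position: [634.1, -45.3, 78.4]
ee_rot: [-0.701, 0.713, -0.005, 0.022]
contact_force: [-1.0, 0.4, -0.9]
gripper_width: 15.3
```

```bash
python3 sc.py s8.png;python3 look.py w10.png 0
```

```text
9.75 [634.  -45.3  78.3] -91.0 [ 0.5  0.1 -0.6] 15.116387546042777
9.75
[235 242  36  29 500] [252.674 252.026] [638.7  14.2   0. ]
[239 260  28  27 540] [252.1962963  273.96296296] [639.5  34.7   0. ]
[468 272  31  25 380] [480.50789474 281.90526316] [450.3  41.1   0. ]
[484 285  23  21 354] [495.54519774 295.10451977] [435.9  53.6   0. ]
0.58 [4.64e+02 2.70e+01 4.00e-01] [467. 267.]
[633.93511356 -45.22199113  78.43464192] -90.94758070767912
```

View pics/s8.png

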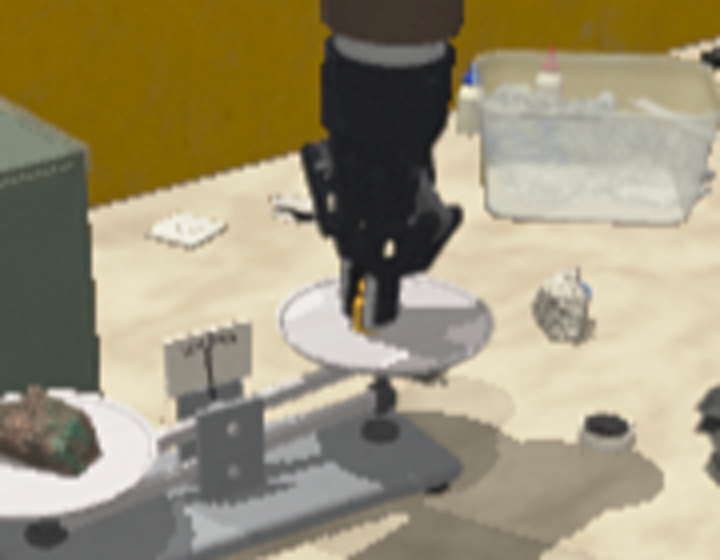

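View pics/w10.png

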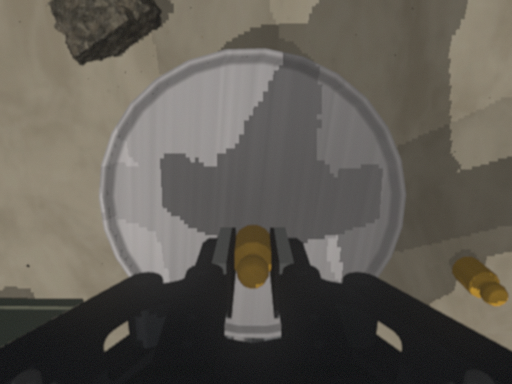

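Request:
{"name": "arm_command", "arguments": {
  "commands": [0,0,0.001,0,0,0,0.001,0,0,0,0.001,0,0,0,0,0,0,0,0,0]
}}

```text
clock: 10.35
position: [634.2, -45.2, 76.2]
ee_rot: [-0.701, 0.713, -0.005, 0.022]
contact_force: [-0.7, 0.4, 0.1]
gripper_width: 15.3
```

```bash
python3 sc.py s9.png; python3 -c "
import cv2,numpy as np
a=cv2.imread('pics/s8.png');b=cv2.imread('pics/s9.png')
cv2.imwrite('pics/s89.png',np.hstack([a[200:480,200:560],b[200:480,200:560]]))"
```

```text
10.4 [634.2 -45.1  76.2] -90.9 [-0.5 -0.2  0.6] 15.29609125603357
```

View pics/s89.png

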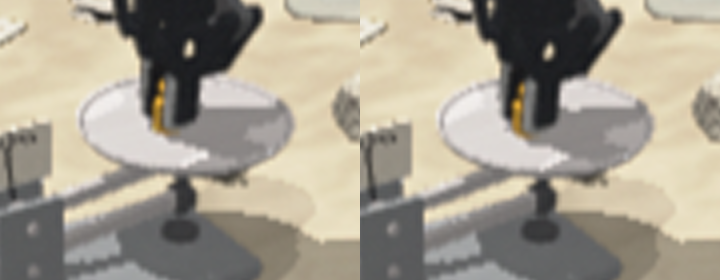

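Request:
{"name": "arm_command", "arguments": {
  "commands": [0,0,0.001,0,0,0,0.001,0,0,0,0.001,0,0,0,0,0,0,0,0,0]
}}

```text
clock: 10.9
position: [634.3, -45.2, 73.1]
ee_rot: [-0.701, 0.713, -0.005, 0.022]
contact_force: [-0.1, 0.2, 0.3]
gripper_width: 15.2
```

```bash
python3 sc.py s10.png; python3 -c "
import cv2,numpy as np
a=cv2.imread('pics/s8.png');b=cv2.imread('pics/s10.png')
cv2.imwrite('pics/s810.png',np.hstack([a[200:480,200:560],b[200:480,200:560]]))"; python3 look.py w11.png 0
```

```text
10.95 [634.3 -45.1  73. ] -90.9 [-0.  -0.   0.7] 15.348233225840819
10.95
[235 242  36  30 495] [252.82424242 252.01616162] [638.7  11.5   0. ]
[239 260  28  27 536] [252.08208955 274.01865672] [639.7  31.6   0. ]
[472 276  32  26 391] [485.23785166 286.0511509 ] [450.1  41.4   0. ]
[490 290  22  20 359] [501.14206128 299.66573816] [435.1  54.1   0. ]
0.76 [633.3 -39.6  98.6] [255. 253.]
0.74 [463.1  25.9  -1.3] [471. 268.]
[634.26977908 -45.1444702   73.10287114] -90.91899931482334
```

View pics/s810.png

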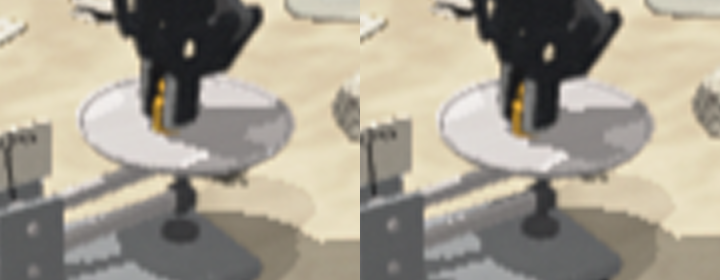

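View pics/w11.png

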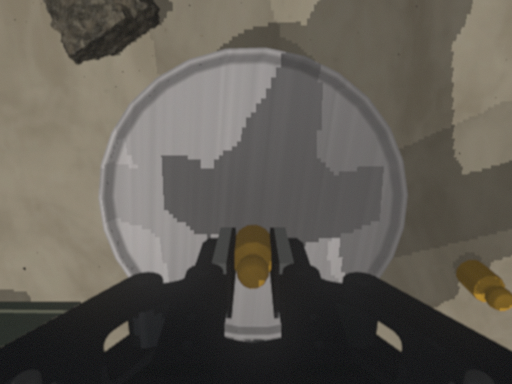

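Request:
{"name": "arm_command", "arguments": {
  "commands": [0,0,-0.002,0,0,0,-0.002,0,0,0,0,0,0,0,0,0,0,0,0,0]
}}

```text
clock: 11.55
position: [634.5, -45.0, 77.3]
ee_rot: [-0.701, 0.713, -0.005, 0.023]
contact_force: [-0.5, 0.9, 0.1]
gripper_width: 15.2
```

Request:
{"name": "arm_command", "arguments": {
  "commands": [0,0,0,0,0,0,0,0,0,0,0,0,0,0,0,0,0,0,0,0],
  "jaw": 0.4
}}

```text
clock: 12.05
position: [634.6, -45.1, 77.2]
ee_rot: [-0.701, 0.713, -0.005, 0.023]
contact_force: [0.5, 0.1, -1.1]
gripper_width: 34.1
```

```bash
python3 sc.py s11.png;python3 look.py w12.png 0
```

```text
12.1 [634.6 -45.1  77.2] -90.9 [ 0.1  0.2 -0.2] 34.044915452013925
12.1
[233 243  35  14 257] [249.78599222 249.45525292] [641.8  11.4   0. ]
[264 253   7  19  54] [267.77777778 261.83333333] [627.1  22.7   0. ]
[233 257   7  11  38] [234.81578947 262.05263158] [654.6  23.1   0. ]
[470 273  31  25 374] [482.64973262 282.79679144] [450.3  41.1   0. ]
[247 281  15   7  72] [253.38888889 284.16666667] [639.4  44.1   0. ]
[486 286  24  21 342] [498.29824561 296.3128655 ] [435.4  53.8   0. ]
0.78 [635.  -39.6 105.4] [252. 255.]
0.61 [463.1  26.1  -0.8] [469. 266.]
[634.56783595 -45.024604    77.19168278] -90.91787038653085
```

View pics/w12.png

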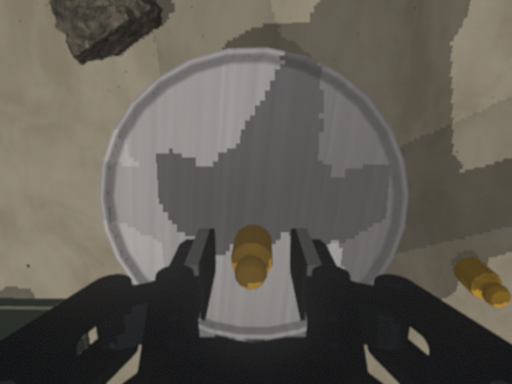

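View pics/s11.png

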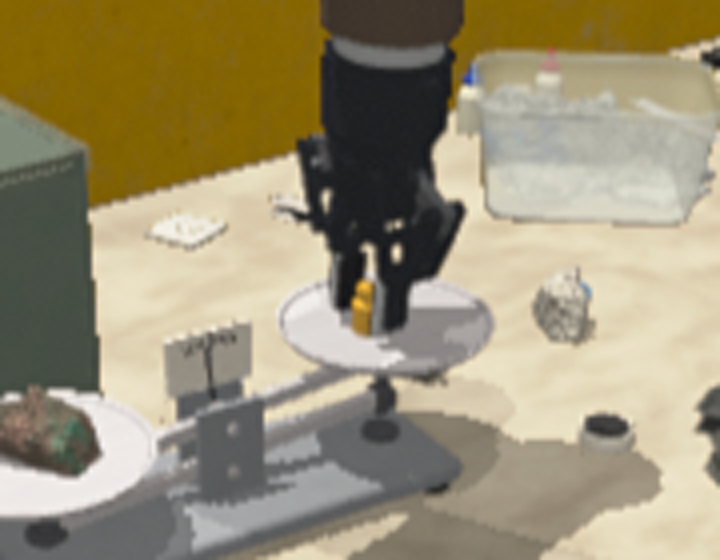

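Request:
{"name": "arm_command", "arguments": {
  "commands": [0,0,-0.01,0,0,0,-0.02,0,0,0,-0.03,0,0,0,-0.03,0,0,0,-0.02,0]
}}

```text
clock: 12.7
position: [628.1, -48.2, 189.5]
ee_rot: [-0.701, 0.713, -0.003, 0.02]
contact_force: [0.3, -0.7, 0.4]
gripper_width: 34.2
```

```bash
python3 look.py w13.png 15; python3 -c "
from h import *
plan([463,28,120])"
```

```text
12.7
[241 189  14  12 123] [247.36585366 194.83739837] [644.3  -6.9  15. ]
[402 219  23  21 273] [412.91208791 229.28571429] [461.  34.  15.]
0.84 [467.1  25.8   2.5] [404. 218.]
0.73 [635. -41. 107.] [251. 190.]
0.59 [443.5 122.1   0.8] [414. 292.]
[629.67626949 -48.21954588 191.41749816] -90.91592907832045
from [629.7 -48.2 191.4] yaw -90.9 n 5
[-14.7  33.6  14.3] mm per row
```

View pics/w13.png

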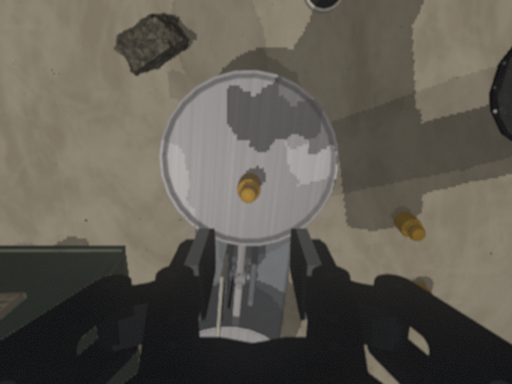

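Request:
{"name": "arm_command", "arguments": {
  "commands": [-0.008,0.034,0.004,0,-0.015,0.034,0.004,0,-0.017,0.034,0.01,0,-0.017,0.034,0.014,0,-0.017,0.033,0.014,0],
  "jaw": 0.55
}}

```text
clock: 13.3
position: [462.4, 30.3, 139.3]
ee_rot: [-0.699, 0.715, -0.006, 0.024]
contact_force: [0.3, 1.4, 0.2]
gripper_width: 46.4
```

```bash
python3 look.py w14.png 15; python3 -c "
from h import *
plan([463,28,60])"
```

```text
13.3
[245 156  24  26 419] [255.7875895  168.68019093] [456.2  28.6  15. ]
[271 254  29  34 611] [284.93617021 270.21440262] [429.6 131.3  15. ]
0.84 [457.   27.4  -2.1] [259. 163.]
0.68 [436.1 119.7  -0.6] [281. 252.]
[457.50100762  29.84800962 137.24729963] -91.11699438026243
from [457.5  29.8 137.2] yaw -91.1 n 5
[ 0.3 -1.1 15.4] mm per row
```

View pics/w14.png

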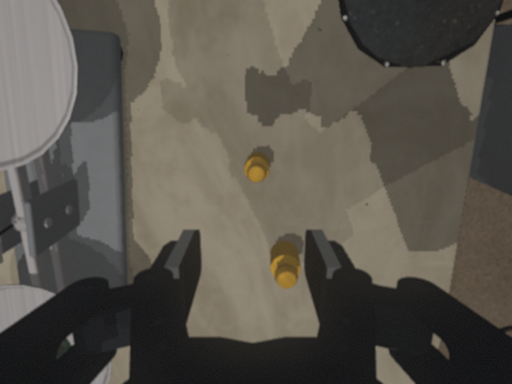

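Request:
{"name": "arm_command", "arguments": {
  "commands": [0.0003,-0.001,0.017,0,0.0003,-0.001,0.017,0,0.0003,-0.001,0.017,0,0.0003,-0.001,0.017,0,0,0,0.005,0]
}}

```text
clock: 13.9
position: [466.2, 31.3, 64.2]
ee_rot: [-0.701, 0.713, -0.006, 0.023]
contact_force: [0.2, 0.1, 0.1]
gripper_width: 46.9
```

Request:
{"name": "arm_command", "arguments": {
  "commands": [0,0,0.002,0,0,0,0.002,0,0,0,0,0,0,0,0,0,0,0,0,0]
}}

```text
clock: 14.4
position: [468.2, 31.6, 61.6]
ee_rot: [-0.701, 0.713, -0.006, 0.025]
contact_force: [1.1, -0.9, 0.0]
gripper_width: 46.7
```

```bash
python3 look.py w15.png 18; python3 -c "
from h import *
R=Ro.from_quat(arm.read_state()['ee_rot']).as_matrix();print(R[:,2])
plan([463,28,10])"
```

```text
14.4
[246 178  32  35 811] [261.03329223 195.2108508 ] [465.4  30.3  18. ]
[279 305  39  32 843] [297.56346382 320.79715302] [438.6 130.6  18. ]
0.73 [ 4.669e+02  2.480e+01 -4.000e-01] [259. 180.]
0.56 [440.6 119.8  -1.7] [293. 293.]
[468.14581913  31.54420817  61.56416261] -90.89926400737764
[ 0.0442014   0.02536768 -0.99870051]
from [468.1  31.5  61.6] yaw -90.9 n 5
[ 0.7  1.  10.3] mm per row
```

View pics/w15.png

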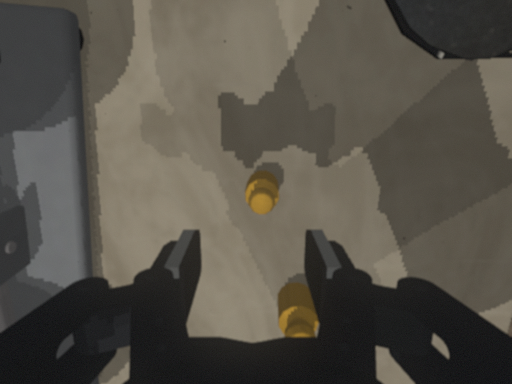

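Request:
{"name": "arm_command", "arguments": {
  "commands": [0.0005,0.0005,0.0085,0,0.0005,0.0005,0.0085,0,0.0005,0.0005,0.0085,0,0.0005,0.0005,0.0085,0,0.0005,0.0005,0.0085,0]
}}

```text
clock: 15.0
position: [467.9, 30.3, 16.4]
ee_rot: [-0.701, 0.713, -0.007, 0.026]
contact_force: [0.8, -0.7, -0.3]
gripper_width: 47.4
```

```bash
python3 look.py w16.png 18; python3 sc.py s12.png; python3 -c "
from h import *
plan([467.5,29,-24])"
```

```text
15.0
[ 240  204   40   45 1329] [259.1489842  225.55605719] [464.   30.9  18. ]
0.66 [ 4.659e+02  2.630e+01 -4.000e-01] [257. 206.]
0.56 [4.408e+02 1.215e+02 3.000e-01] [296. 339.]
[466.88766673  29.92875486  15.7198544 ] -90.91309380164068
15.15 [467.6  30.2  16.5] -90.9 [-0.1 -0.7  0.4] 46.864400479061764
from [467.6  30.2  16.5] yaw -90.9 n 5
[0.2 0.  8.1] mm per row
```

View pics/w16.png

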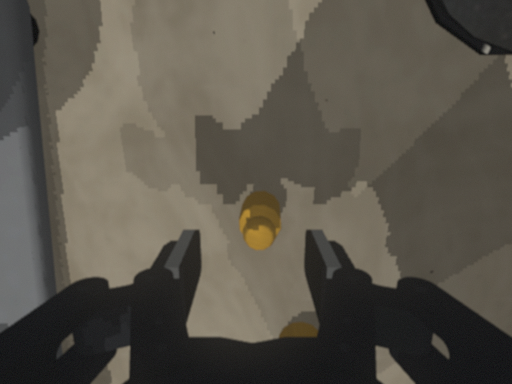

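View pics/s12.png

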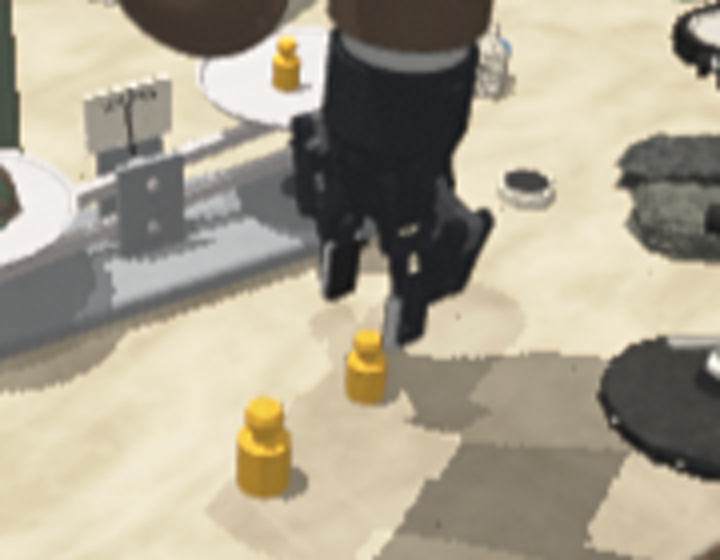

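Request:
{"name": "arm_command", "arguments": {
  "commands": [0.0005,0.0006,0.008,0,0.0005,0.0006,0.008,0,0.0005,0.0006,0.008,0,0.0005,0.0005,0.008,0,0.0005,0.0005,0.0075,0]
}}

```text
clock: 15.65
position: [468.1, 29.3, -24.9]
ee_rot: [-0.701, 0.712, -0.007, 0.027]
contact_force: [0.2, -0.5, 0.3]
gripper_width: 46.8
```

```bash
python3 look.py w17.png 18; python3 sc.py s13.png
```

```text
15.65
[ 232  222   52   81 2615] [255.8210325  267.36099426] [464.7  31.8  18. ]
0.77 [ 4.642e+02  2.670e+01 -4.000e-01] [258. 238.]
[467.18043908  28.88669171 -25.40356747] -90.87733717322145
15.8 [467.7  29.1 -24.8] -90.9 [0.9 0.7 0.1] 46.7972716412792
```

View pics/w17.png

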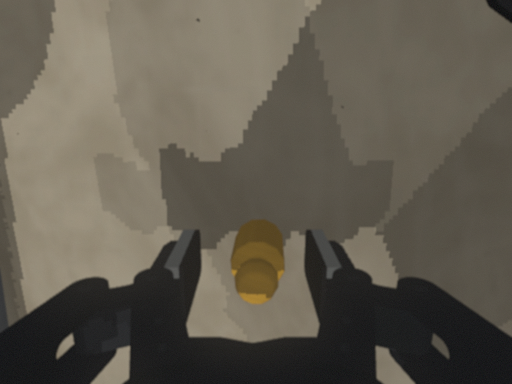

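View pics/s13.png

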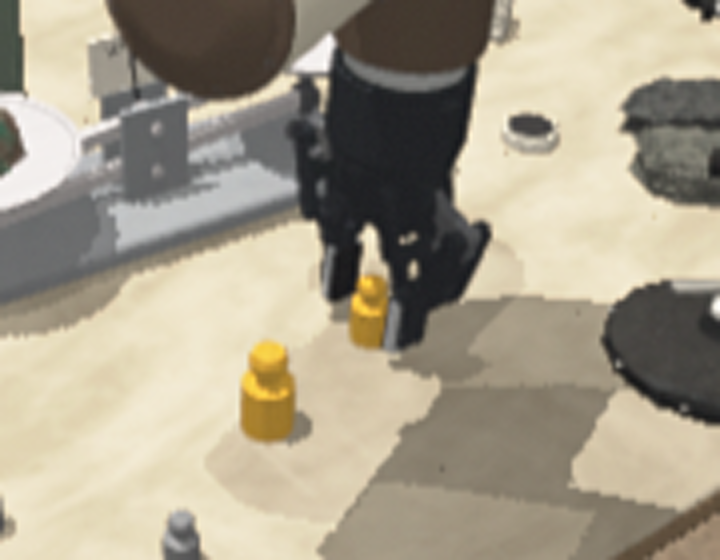

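Well straddled; closing.

Request:
{"name": "arm_command", "arguments": {
  "commands": [0,0,0,0,0,0,0,0,0,0,0,0,0,0,0,0,0,0,0,0],
  "jaw": 0
}}

```text
clock: 16.3
position: [468.3, 29.3, -23.7]
ee_rot: [-0.701, 0.712, -0.008, 0.027]
contact_force: [-0.1, -0.7, -0.7]
gripper_width: 20.5
```

```bash
python3 sc.py s14.png; python3 look.py w18.png 18
```

```text
16.35 [468.3  29.3 -23.7] -90.8 [-0.1 -0.1 -0.2] 20.517827319267266
16.35
[ 228  220   50   82 2776] [250.61455331 264.63652738] [468.1  32.2  18. ]
0.69 [468.1  27.    0.9] [252. 237.]
[468.17183289  29.29455785 -23.81254991] -90.84660672004115
```

View pics/w18.png

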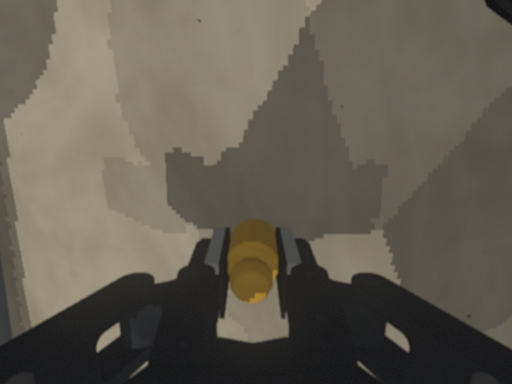

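Request:
{"name": "arm_command", "arguments": {
  "commands": [0,0,-0.01,0,0,0,-0.03,0,0,0,-0.045,0,0,0,-0.045,0,0,0,-0.045,0]
}}

```text
clock: 16.95
position: [454.6, 22.6, 152.7]
ee_rot: [-0.701, 0.713, -0.004, 0.019]
contact_force: [1.0, 0.7, -1.2]
gripper_width: 20.6
```

```bash
python3 sc.py s15.png; python3 -c "
from h import *
plan([520,-80,160])"
```

```text
17.0 [460.   23.6 161.1] -90.8 [ 2.2 -0.4  4.7] 20.62167972168546
from [460.   23.6 161.1] yaw -90.8 n 5
[ 20.6 -12.3   0.2] mm per row
```

View pics/s15.png

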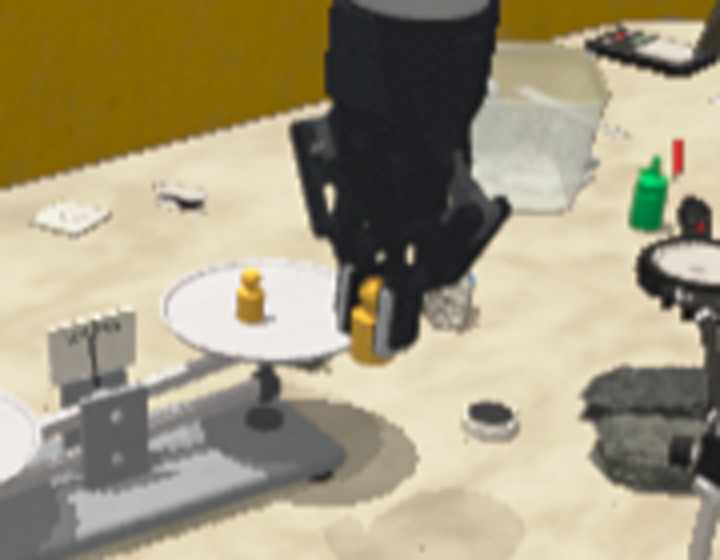

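Request:
{"name": "arm_command", "arguments": {
  "commands": [0.0206,-0.0123,0,0,0.0206,-0.0123,0,0,0.0206,-0.0123,0,0,0.0206,-0.0123,0,0,0.0206,-0.0123,0,0]
}}

```text
clock: 17.5
position: [522.4, -81.1, 170.5]
ee_rot: [-0.704, 0.71, -0.012, 0.033]
contact_force: [1.2, 0.4, -1.4]
gripper_width: 20.3
```

Request:
{"name": "arm_command", "arguments": {
  "commands": [0,-0.022,0.001,0,0,-0.022,0.001,0,0,-0.022,0.001,0,0,-0.022,0.001,0,0,-0.015,0.001,0]
}}

```text
clock: 18.0
position: [626.4, -86.0, 173.6]
ee_rot: [-0.702, 0.712, -0.012, 0.033]
contact_force: [-0.4, -0.1, -1.1]
gripper_width: 20.6
```

Request:
{"name": "arm_command", "arguments": {
  "commands": [0,0,0,0,0,0,0,0,0,0,0,0,0,0,0,0,0,0,0,0]
}}

```text
clock: 18.5
position: [624.7, -86.0, 173.3]
ee_rot: [-0.701, 0.712, -0.011, 0.033]
contact_force: [0.3, 0.6, -1.1]
gripper_width: 20.6
```

```bash
python3 sc.py s16.png; python3 look.py w19.png 18;python3 -c "
from h import *
for r in arm.place_of('wrist','pan_weights_floor')[:2]: print(r['confidence'],toworld('wrist',r['centre']).round(1))
plan([630,-80,100])"
```

```text
18.55 [624.7 -86.  173.4] -90.8 [ 0.5  0.5 -1.2] 20.353885014080998
18.55
[228 242  50  38 696] [254.62212644 256.77873563] [634.9  20.6  18. ]
[ 232  263   37   39 1040] [250.06442308 283.34326923] [640.4  53.9  18. ]
0.28 [633.7 -58.8 103.9] [249. 219.]
[625.05831205 -85.98321395 173.34159662] -90.7851176627266
0.93 [633.8 -63.6 107.1]
from [625.2 -86.  173.3] yaw -90.8 n 5
[-1.2 -1.  14.7] mm per row
```

View pics/w19.png

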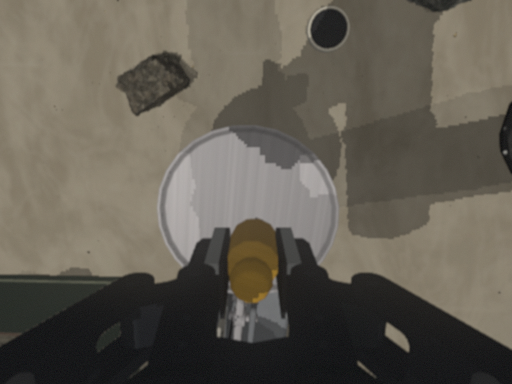

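```bash
python3 -c "
from h import *
s=arm.read_state();R=Ro.from_quat(s['ee_rot']).as_matrix();print(R.round(3))
d=np.array([631,-82,90])-s['position'];print((R.T@d/10).round(2))"
```

```text
[[-0.014 -0.998  0.062]
 [-0.999  0.016  0.03 ]
 [-0.031 -0.062 -0.998]]
[-0.14 -0.06  8.36]
```

Request:
{"name": "arm_command", "arguments": {
  "commands": [-0.0002,-0.0001,0.0085,0,-0.0002,-0.0001,0.0085,0,-0.0002,-0.0001,0.0085,0,-0.0001,-0.0001,0.0085,0,-0.0001,0,0.0085,0]
}}

```text
clock: 19.2
position: [628.6, -83.7, 128.0]
ee_rot: [-0.701, 0.712, -0.011, 0.033]
contact_force: [0.2, -0.1, -0.6]
gripper_width: 20.7
```

Request:
{"name": "arm_command", "arguments": {
  "commands": [-0.0001,-0.0001,0.008,0,-0.0001,-0.0001,0.008,0,-0.0001,-0.0001,0.008,0,-0.0001,-0.0001,0.006,0,0,0,0,0]
}}

```text
clock: 19.7
position: [629.9, -82.2, 92.5]
ee_rot: [-0.701, 0.712, -0.01, 0.032]
contact_force: [-0.1, -0.2, -0.9]
gripper_width: 20.6
```

```bash
python3 sc.py s17.png; python3 look.py w20.png 18;python3 -c "
from h import *
s=arm.read_state();R=Ro.from_quat(s['ee_rot']).as_matrix();print(R[:,2].round(3))"
```

```text
19.75 [630.1 -82.3  93.1] -90.8 [ 0.6 -0.2 -0.6] 20.817850635906048
19.75
[ 228  240   50   98 3301] [249.24295668 282.80036353] [640.2   5.4  18. ]
0.94 [630.9 -85.6 116.8] [251. 234.]
0.68 [634.7 -40.6 108.7] [247. 302.]
[630.72097513 -82.28984722  94.09969172] -90.78562216815683
[ 0.061  0.03  -0.998]
```

View pics/w20.png

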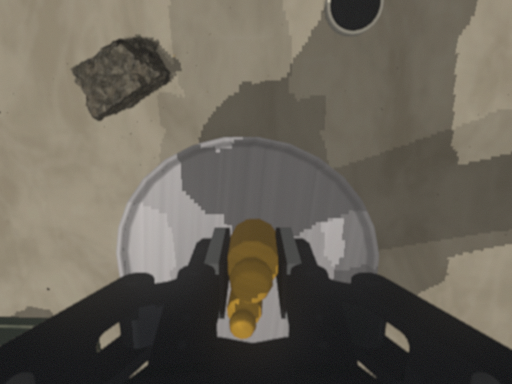

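View pics/s17.png

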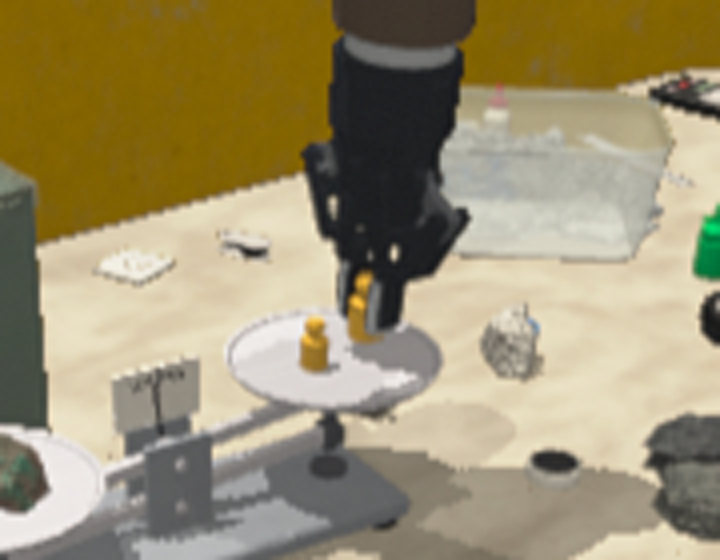

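Request:
{"name": "arm_command", "arguments": {
  "commands": [0,0.0002,0.004,0,0,0.0002,0.004,0,0,0.0002,0.004,0,0,0.0002,0.004,0,0,0.0002,0.003,0]
}}

```text
clock: 20.35
position: [632.3, -81.7, 75.9]
ee_rot: [-0.702, 0.712, -0.012, 0.034]
contact_force: [0.0, 0.3, -0.1]
gripper_width: 20.6
```

Request:
{"name": "arm_command", "arguments": {
  "commands": [0,0,0.0015,0,0,0,0.0015,0,0,0,0.001,0,0,0,0,0,0,0,0,0]
}}

```text
clock: 20.85
position: [632.3, -81.8, 71.4]
ee_rot: [-0.702, 0.712, -0.012, 0.034]
contact_force: [-0.2, 0.4, 0.1]
gripper_width: 20.5
```

```bash
python3 sc.py s18.png; python3 look.py w21.png 18;python3 -c "
from h import *
save(arm.get_image('scene'),'sc18.png')"
```

```text
20.9 [632.3 -81.7  71.4] -90.8 [ 0.1 -0.6 -0.9] 20.55794894556032
20.9
[ 228  230   50  112 3401] [249.91678918 283.22522787] [639.8  -8.1  18. ]
[632.27778192 -81.75628815  71.37583278] -90.76421732263863
```

View pics/w21.png

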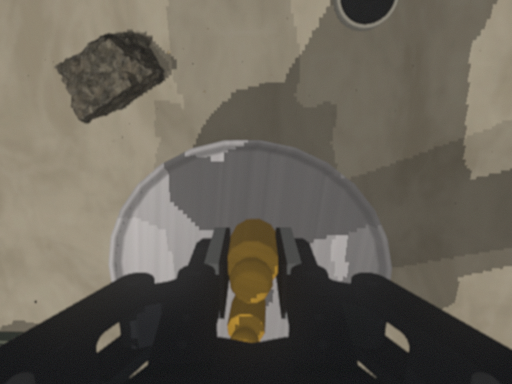

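View pics/s18.png

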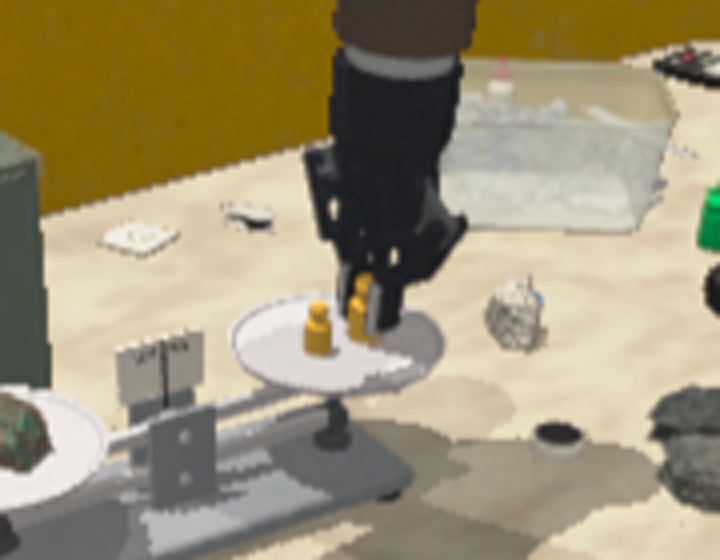

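Request:
{"name": "arm_command", "arguments": {
  "commands": [0,0,0,0,0,0,0,0,0,0,0,0,0,0,0,0,0,0,0,0],
  "jaw": 0.45
}}

```text
clock: 21.55
position: [633.3, -81.6, 72.1]
ee_rot: [-0.702, 0.712, -0.013, 0.034]
contact_force: [0.4, 0.3, 0.5]
gripper_width: 38.3
```

```bash
python3 sc.py s19.png; python3 look.py w22.png 18
```

```text
21.6 [633.2 -81.6  72. ] -90.7 [-0.9 -0.5 -0. ] 38.51549302683346
21.6
[ 229  236   49   61 1831] [252.61987985 264.76734025] [638.6 -23.7  18. ]
[231 308  35  35 730] [246.83561644 324.86164384] [644.1  31.   18. ]
0.78 [632.9 -39.5  92.6] [253. 310.]
0.7 [632.6 -84.1  95.4] [253. 236.]
[633.20269896 -81.63934399  72.00393057] -90.74552329778062
```

View pics/w22.png

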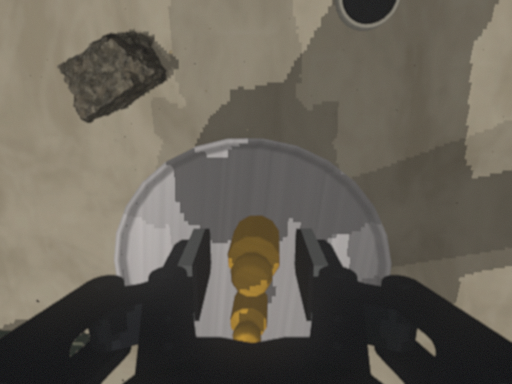

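View pics/s19.png

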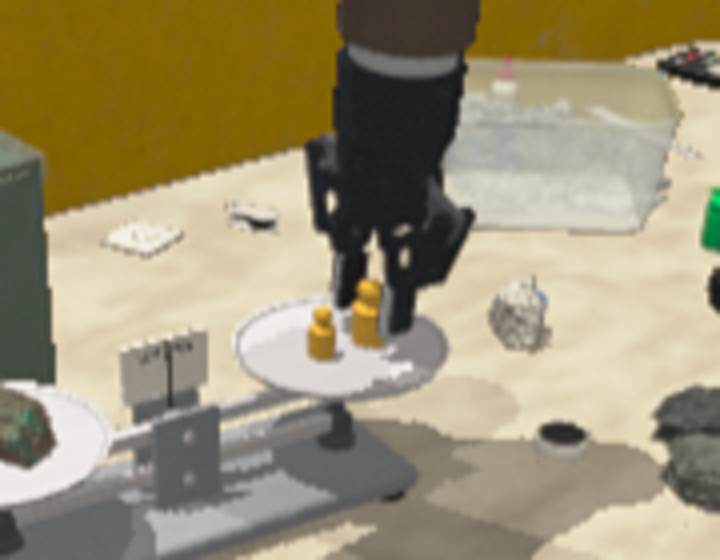

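Both stand and the pan is at level height (about 92). Retreat straight along the tool, then away and check.

Request:
{"name": "arm_command", "arguments": {
  "commands": [0,0,-0.008,0,0,0,-0.015,0,0,0,-0.025,0,0,0,-0.03,0,0,0,-0.03,0]
}}

```text
clock: 22.2
position: [622.7, -85.1, 179.4]
ee_rot: [-0.702, 0.712, -0.009, 0.03]
contact_force: [1.6, -0.9, -0.3]
gripper_width: 38.7
```

Request:
{"name": "arm_command", "arguments": {
  "commands": [0,0.02,-0.01,0,0,0.03,0,0,0,0.03,0,0,0,0.03,0,0,0,0.02,0,0]
}}

```text
clock: 22.7
position: [494.2, -84.0, 190.6]
ee_rot: [-0.702, 0.711, -0.016, 0.036]
contact_force: [-0.2, -0.1, -0.2]
gripper_width: 38.9
```

Request:
{"name": "arm_command", "arguments": {
  "commands": [0,0,0,0,0,0,0,0,0,0,0,0,0,0,0,0,0,0,0,0]
}}

```text
clock: 23.2
position: [494.8, -84.1, 193.4]
ee_rot: [-0.702, 0.711, -0.017, 0.038]
contact_force: [-0.6, -0.1, -0.8]
gripper_width: 38.5
```

```bash
python3 -c "
from h import *
im=arm.get_image('scene');c=im[110:310,150:390]
cv2.imwrite('pics/f1.png',cv2.cvtColor(cv2.resize(c,None,fx=3,fy=3,interpolation=2),4))
for n in ('weight_50','pan_weights_floor','pan_specimen_floor'):
  for r in arm.place_of('scene',n): print(n,r['confidence'],toworld('scene',r['centre']).round(1))
save(arm.get_image('wrist'),'f2.png')
print(arm.read_state()['clock'])"
```

```text
weight_50 0.84 [441.1 122.1   2.1]
weight_50 0.63 [629.8 -83.8  89.3]
weight_50 0.46 [457.1 283.6   0.5]
weight_50 0.45 [380.1 217.4  -5.8]
weight_50 0.38 [630.5 -46.5  92.3]
pan_weights_floor 0.85 [629.7 -59.   89.9]
pan_specimen_floor 0.96 [656.1 173.3  90.3]
23.45
```

View pics/f1.png

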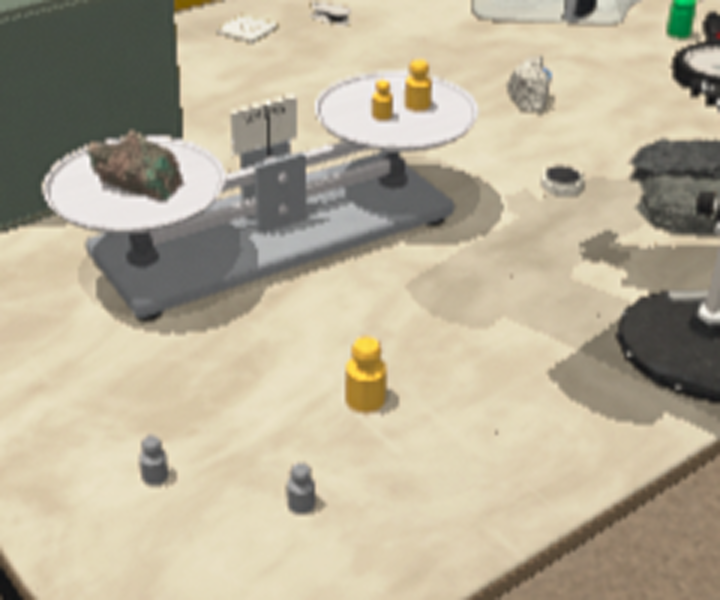

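View pics/f2.png

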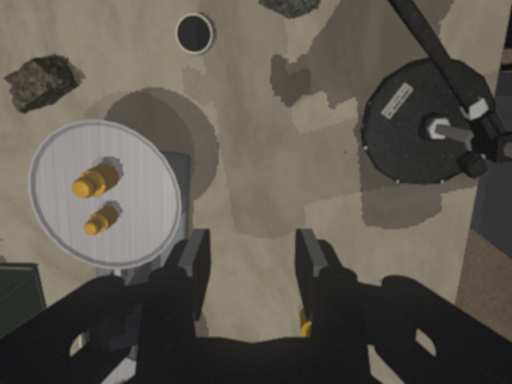

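Both weights stand upright on the right pan, the two pans read 90 mm each, and the pointer is centred. The 200 g weight, the grey pieces and the specimen are where they were.

```bash
python3 -c "
from h import *
print(arm.job_done())"
```

```text
the job is handed in; nothing more can be done
None
```

The 50 g and then the 100 g brass weight are standing upright on the right pan, about 40 mm apart, and the two pans have come level. I handed the job in at about 23.5 s of the 61 s allowed.

- **Last checks:** In the final scene picture both weights stand upright and the pointer is centred. The network put the two pan floors at 89.9 mm and 90.3 mm, against a nominal 92 mm when level. The 200 g weight, both grey look-alikes and the specimen looked unmoved. The gripper was clear of everything.
- **First grasp failed:** The first try at the 50 g weight closed on nothing, just above its knob. The fingertips sat about 30 mm higher than the reported TCP. I confirmed this in the scene picture, corrected for it and the next grasp held; the weight had not moved.
- **Tool tilt:** The tool drifted up to about 4° off vertical over the run. Both weights still settled upright when released.
- **Gripper reading:** The reported opening was about 2.5 mm smaller than the true diameter for both weights. This made no difference to the result.

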